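# Build up a sanding head on its arbor

## Robot

A 6-joint arm with a two-finger parallel gripper is mounted at the origin on the work surface. World frame = base frame: x ahead of the robot, y to its left, z up, the work surface at z = 0. Lengths are in mm, angles in rad, forces in N, time in s.
With the tool pointing down it reaches from about 400 to 925 mm from the base axis. Payload 12.5 kg.
Tool frame: the origin (TCP) lies midway between the tips of the shut fingers; the grasp point (between the pads) lies 19 mm behind it (env.pinch_z is the z of the grasp point in the tool frame, in mm); z points along the fingers, y is the line along which they close (so a half turn about z gives the same grasp; the last joint's range is limited). The gripper opens to 95 mm and grips with 3 to 60 N. Pads are 20 mm wide; open, the fingers measure 119 mm over their backs; the gripper's body (75 mm by 180 mm) begins 59 mm behind the grasp point.
Start: joints at [-1.379, 0.491, 1.559, -0, 1.092, -0.106], TCP at [183.409, -597.501, 214.661] pointing down, gripper open.
Joint ranges: [-3.1, 3.1], [-0.84, 2.19], [0.05, 2.79], [-1.13, 4.28], [0.06, 2.93], [-2.69, 2.69]. Speed limits (rad/s): [2.22, 2.22, 2.79, 3.14, 3.14, 3.14].

## Interface

Orientations are given as [roll, pitch, yaw] about the fixed x, y, z axes, in that order (R = Rz(yaw) Ry(pitch) Rx(roll)).
In Python, from cell import env, eyes gives the robot as it stands.
- The arm moves only by the shell command python3 -m inch 'ROWS'. ROWS is JSON, a list of rows, each a list of 3 entries, a list of its own where there are three numbers: the shift along the tool's x, y, z in units of 60 mm (1.0 is 60 mm), then the turn about the tool's z in units of 5 degrees (1.0 is 5 degrees), then the closure, from -1 (fully open) to 1 (shut). In form: [[[tx, ty, tz], turn, claw], ...]. A call has exactly 10 rows; each row shifts and turns the commanded pose from where the row before left it, along the tool's axes as they then stand; what a row does not reach is not made up. A row lasts 1/8 s, in which the tool goes at most 62.5 mm and 10.7 degrees, less where a joint would pass 70% of its speed; a pose out of reach is approached as far as the arm can. A call is refused whole if a number of a shift passes 1 or a number of a turn 1, either way. A call with a gripper value outside its range is refused whole. The fingers move at their own pace and stop on an object; the grip force is fixed at half the most. Time passes only in rows, so rows that do not move let the fingers close, or fill a call up. It gives the time, the measured TCP pose, the force, the opening and the grip force at its end, in the units of the state.
- env.state(): the state, without advancing time (a new reading comes with each control period).
- eyes.read_camera(name): name is "scene" or "top" or "wrist"; returns a dict with "pixels" (400x640x3 uint8, red, green, blue), "fx", "fy", "cx", "cy" (pixels), "extrinsics" (4x4, takes a point from world to camera coordinates). Camera axes: x right, y down, z forward; pixel columns grow to the right and rows downward; lengths in mm; the calibration is good to about 2 mm. The wrist camera is an equidistant fisheye: a pixel r from the principal point sees the ray r / f radians off the axis. A picture is of the moment at which its call begins. There is no depth.
- env.job_done(): hands the job in; it is judged then, once.
Trained networks look in a picture, given as the dict that the camera call returned (one of the last four; its "shot" number tells which), for a name from the list of things; names that differ only in an ending like _2 or _b are one class to them, and where a whole thing is asked for, a point or a joint stands for the part that bears it (a point fixed in the world has none). Each returns a list of dicts, best first, with "score" (0 to 1); they miss things now and then, are a little off and sometimes report something else, mostly with a low value. They report only what shows in the picture. A call takes as long as a camera call. They do not tell look-alikes from the thing itself.
- eyes.boxes_of(name, picture): "centre" ([row, column] in pixels, amid what is visible of it).
- eyes.cut_out(name, picture): "mask" (400x640 bool, what is visible of it) and "centre" ([row, column] in pixels, amid what is visible of it).
- eyes.spot_point(name, picture): "centre" ([row, column] in pixels: a listed point, or the origin of a listed thing).
The state is a dict: "t": time; "joints": joint angles; "qvel": joint speeds; "tau": joint torques, N m; "eef_pos": TCP position; "tcp_rot": TCP orientation; "ft_force": force on the tool from outside, world axes, zero at the start; "moment": the same for the moment, N m; "opening": opening from 0.0 (shut) to 1.0 (fully open); "grip_force": force on a finger pad.
Only numpy, scipy, OpenCV 4.12 (cv2) and the standard library are available. Lean on these libraries where they do the work, as an engineer would, in place of code of your own. Each camera call takes 0.05 s, during which the arm holds its last target. There are 200 camera calls.

## Task

Build up the sanding head on the long arbor, the one on the square base: thread on the backing flange first, then the sanding drum, then the plain spacer and last the wing nut, each flat down on the one below. Leave the short arbor empty and do not knock over the jar that stands among the parts.

Things in the scene. Friction and masses are not known exactly. Their poses are not given: they have to be found in the camera images.
- long_arbor: The long arbor: an upright steel post, diameter 14 mm, on a blue square base plate 106 x 106 x 12 mm, fixed. Round the post's foot a steel seat, diameter 40 mm, rises 8 mm above the plate (its top 20 mm above the table). The post stands 70 mm above the seat (tip 90 mm above the table); its top 8 mm taper to 7 mm. Origin on the post's axis at table height, z up.
- short_arbor: The short arbor, not used: the same 14 mm post but only 30 mm above its seat (tip 50 mm above the table), on a blue round base 104 mm in diameter and 12 mm thick, fixed. Origin on its axis at table height.
- flange: Backing flange, steel, about 0.22 kg: a disc 66 mm in diameter and 6 mm thick with a boss 40 mm in diameter on top (total height 20 mm), with a 24 mm through bore. Starts upright, flat on the table; origin at the centre of its underside, z up. The boss faces up and is the place to grip; it stays up.
- drum: Sanding drum, about 0.11 kg: a plain short cylinder 54 mm in diameter and 24 mm high, brown abrasive sleeve on a black rubber core, with a 24 mm through bore. Starts upright, flat on the table; origin at the centre of its underside, z up.
- spacer: Plain spacer, aluminium ring, about 0.05 kg: 40 mm in diameter and 18 mm high, with a 24 mm through bore. Starts upright, flat on the table; origin at the centre of its underside, z up.
- wing_nut: Wing nut, dark steel, about 0.09 kg: a hub 36 mm in diameter and 18 mm high with a wing on either side along its x axis, 68 mm tip to tip, 11 mm wide and 14 mm high, with a 24 mm through bore. Starts upright, flat on the table; origin at the centre of its underside, z up. Its y axis runs across the wings: grip the hub along y. It slides on (no thread to turn).
- jar: A closed jar, 52 mm in diameter and 70 mm high, standing loose among the parts, to be left standing. Origin at the centre of its underside.
Not all that is in view belongs to the job. Of the things that look like the spacer, take the one that is farthest to the robot's left at the start. What is shaped like the flange but green is not meant.

How it is judged:
By the outcome, as a careful person would: the job done as asked, in the order asked, and still so for the second after the job is handed in, with the robot touching nothing.
It also fails if it takes over 104 s, if anything falls off the work surface, if the arm or the gripper's body presses on something with over 40 N, if the wrist force passes 120 N, or if a joint passes its speed limit or range.

## Working session

There is one attempt and no reset: what is moved stays moved. The work goes in short steps, Python scripts to look and compute and a shell command to move; the robot and the scene stay as the last step left them, time stands still between calls to the robot, and variables do not carry over. Pictures are saved under pics/ and viewed, at most 14 in all, crops included, and the job is handed in when it is done.

```bash
ls; mkdir -p pics
cat > h.py <<'E'
import numpy as np, cv2
from cell import env, eyes
def ray(p,rc):
    E=np.array(p["extrinsics"]);R=E[:3,:3];t=E[:3,3]
    u=np.array([(rc[1]-p["cx"])/p["fx"],(rc[0]-p["cy"])/p["fy"]])
    return -R.T@t, R.T@np.array([u[0],u[1],1.])
def at(p,rc,z):
    o,d=ray(p,rc); return (o+d*(z-o[2])/d[2]).round(1)
def proj(p,X):
    E=np.array(p["extrinsics"]);c=E[:3,:3]@np.array(X,float)+E[:3,3]
    return p["cy"]+p["fy"]*c[1]/c[2],p["cx"]+p["fx"]*c[0]/c[2]
def save(p,n): cv2.imwrite("pics/"+n,cv2.cvtColor(p["pixels"],cv2.COLOR_RGB2BGR))
E
python3 - <<'E'
from h import *
s=env.state();print(s["t"],s["eef_pos"],s["tcp_rot"],s["opening"],env.pinch_z)
names=dict(long_arbor=20,short_arbor=20,flange=10,drum=12,spacer=9,wing_nut=9,jar=35)
for c in("top","scene"):
    p=eyes.read_camera(c);save(p,c+"0.png")
    o,d=ray(p,(200,320));print(c,o.round(),d.round(2))
    for n in names:
        print(n,"box",[(round(b["score"],2),np.round(b["centre"]).tolist(),at(p,b["centre"],names[n])[:2].tolist()) for b in eyes.boxes_of(n,p)[:4]],
         "org",[(round(b["score"],2),np.round(b["centre"]).tolist(),at(p,b["centre"],0)[:2].tolist()) for b in eyes.spot_point(n,p)[:4]])
E
```

```text
pics
0.0 [ 183.37000814 -597.22584993  214.05943301] [-3.14048671e+00 -1.20259844e-04  2.97803856e-01] 1.000838979031059 -18.8
top [413.   3. 948.] [ 0.17 -0.02 -0.98]
long_arbor box [(0.7, [251.0, 219.0], [455.9, 222.5]), (0.64, [172.0, 403.0], [644.0, -218.0])] org [(0.97, [252.0, 220.0], [453.2, 225.4])]
short_arbor box [(0.5, [251.0, 218.0], [455.9, 224.6])] org [(0.74, [242.0, 422.0], [476.3, -261.3]), (0.37, [255.0, 314.0], [446.3, 1.1])]
flange box [(0.89, [173.0, 216.0], [645.5, 240.0]), (0.78, [164.0, 268.0], [667.8, 112.8])] org [(0.9, [162.0, 268.0], [675.4, 114.5]), (0.6, [173.0, 213.0], [648.2, 249.0]), (0.44, [252.0, 311.0], [452.6, 8.8]), (0.2, [250.0, 220.0], [458.4, 225.1])]
drum box [(0.78, [249.0, 312.0], [459.3, 4.6])] org [(0.86, [250.0, 314.0], [456.8, 0.1])]
spacer box [(0.68, [156.0, 365.0], [688.2, -127.6]), (0.66, [184.0, 304.0], [617.0, 24.0])] org [(0.75, [158.0, 362.0], [685.4, -119.7]), (0.58, [180.0, 304.0], [628.8, 25.9]), (0.55, [151.0, 333.0], [704.8, -48.9])]
wing_nut box [(0.75, [173.0, 400.0], [643.5, -213.3])] org []
jar box [(0.7, [218.0, 262.0]
[... 452 characters left out ...]
(0.88, [252.0, 360.0], [670.6, 108.5]), (0.58, [259.0, 436.0], [647.1, 250.3]), (0.28, [185.0, 337.0], [453.6, 3.0])]
drum box [(0.64, [183.0, 336.0], [463.3, 3.1])] org [(0.64, [183.0, 339.0], [440.9, 6.0])]
spacer box [(0.83, [238.0, 278.0], [690.9, -51.9]), (0.73, [225.0, 326.0], [620.9, 24.6]), (0.63, [228.0, 245.0], [681.9, -127.5])] org [(0.87, [243.0, 280.0], [693.8, -47.0]), (0.6, [228.0, 246.0], [670.8, -131.3]), (0.58, [231.0, 325.0], [629.0, 25.0])]
wing_nut box [(0.61, [206.0, 211.0], [632.7, -231.2])] org [(0.72, [210.0, 213.0], [633.5, -228.4])]
jar box [(0.69, [202.0, 381.0], [541.1, 122.4]), (0.59, [170.0, 230.0], [521.2, -238.7])] org [(0.66, [215.0, 378.0], [540.8, 118.0])]
```

View pics/top0.png

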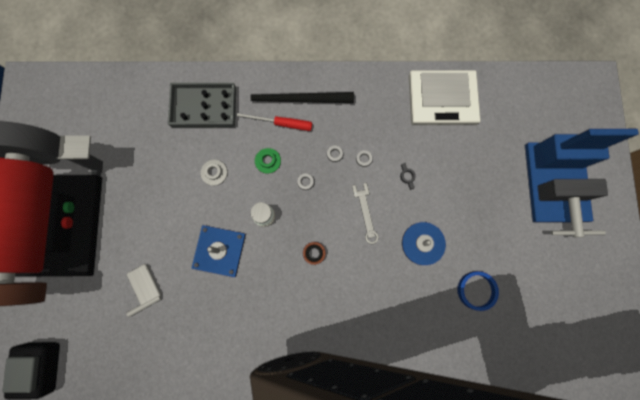

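View pics/scene0.png

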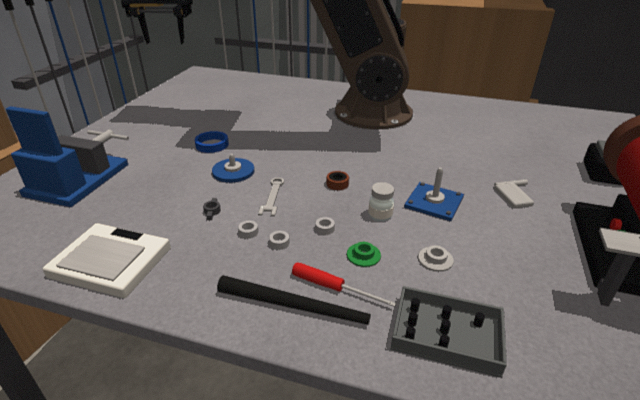

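The top view shows the flange at (172,214) with the green look-alike at (160,267). Of the three rings at (181,305), (153,335) and (158,364), the leftmost (181,305) is the spacer. The drum is at (253,314), the wing nut at (177,407), the jar at (214,263) and the square-base arbor at (251,218). The scene view agrees.

Next I turn to yaw 0, so that tool x = world x and tool y and z are the reverse of world y and z, and travel toward the flange.

```bash
python3 -m inch '[[[0,0,0],0.85,-1],[[0,0,0],0.85,-1],[[0,0,0],0.85,-1],[[0,0,0],0.86,-1],[[0.4,-0.75,0],0,-1],[[0.4,-0.75,0],0,-1],[[0.4,-0.75,0],0,-1],[[0.4,-0.75,0],0,-1],[[0.4,-0.75,0],0,-1],[[0.4,-0.75,0],0,-1]]'
python3 -m inch '[[[0.43,-0.8,0],0,-1],[[0.43,-0.8,0],0,-1],[[0.43,-0.8,0],0,-1],[[0.43,-0.8,0],0,-1],[[0.43,-0.8,0],0,-1],[[0.43,-0.8,0],0,-1],[[0.43,-0.8,0],0,-1],[[0.43,-0.8,0],0,-1],[[0.43,-0.8,0],0,-1],[[0,0,0],0,-1]]'
```

```text
t: 2.75
eef_pos: [327.9, -326.1, 214.8]
tcp_rot: [3.141, -0.0, -0.0]
ft_force: [1.0, -0.4, 0.3]
opening: 0.998
grip_force: 0.0
t: 4.0
eef_pos: [560.4, 107.3, 214.2]
tcp_rot: [-3.141, -0.0, 0.004]
ft_force: [0.4, -0.2, -0.5]
opening: 0.999
grip_force: 0.0
```

```bash
cat >> h.py <<'E'
def wray(p,rc):
    E=np.array(p["extrinsics"]);R=E[:3,:3];t=E[:3,3]
    a=(rc[1]-p["cx"])/p["fx"];b=(rc[0]-p["cy"])/p["fy"];th=np.hypot(a,b)
    s=np.sin(th)/th if th>1e-9 else 1
    return -R.T@t, R.T@np.array([a*s,b*s,np.cos(th)])
def wat(p,rc,z):
    o,d=wray(p,rc); return (o+d*(z-o[2])/d[2]).round(1)
def wproj(p,X):
    E=np.array(p["extrinsics"]);c=E[:3,:3]@np.array(X,float)+E[:3,3]
    r=np.hypot(c[0],c[1]);th=np.arctan2(r,c[2]);k=th/max(r,1e-9)
    return p["cy"]+p["fy"]*c[1]*k,p["cx"]+p["fx"]*c[0]*k
E
python3 - <<'E'
from h import *
p=eyes.read_camera("wrist");save(p,"w1.png")
o,d=wray(p,(200,320));print(o.round(),d.round(2),p["fx"],p["cx"],p["cy"])
for n,z in dict(long_arbor=20,flange=10,drum=12,spacer=9,jar=35).items():
    print(n,"box",[(round(b["score"],2),np.round(b["centre"]).tolist(),wat(p,b["centre"],z)[:2].tolist()) for b in eyes.boxes_of(n,p)[:4]],
     "org",[(round(b["score"],2),np.round(b["centre"]).tolist(),wat(p,b["centre"],0)[:2].tolist()) for b in eyes.spot_point(n,p)[:4]])
E
```

```text
[625. 108. 384.] [-0.22 -0.   -0.97] 309.70691628693146 318.65023044438453 203.03335628545068
long_arbor box [(0.56, [237.0, 242.0], [493.0, 205.9])] org [(0.85, [258.0, 232.0], [455.0, 228.1])]
flange box [(0.71, [95.0, 318.0], [667.8, 109.8]), (0.61, [114.0, 210.0], [649.4, 243.4])] org [(0.74, [111.0, 210.0], [653.0, 246.9]), (0.62, [89.0, 312.0], [677.0, 117.1])]
drum box [] org [(0.69, [262.0, 393.0], [449.4, 4.5])]
spacer box [(0.87, [132.0, 378.0], [624.6, 35.8]), (0.84, [98.0, 490.0], [680.2, -119.3]), (0.64, [79.0, 447.0], [697.7, -53.9])] org [(0.69, [113.0, 208.0], [651.5, 250.4]), (0.68, [131.0, 387.0], [625.9, 23.6]), (0.61, [98.0, 492.0], [681.7, -127.1]), (0.58, [83.0, 440.0], [693.0, -48.5])]
jar box [] org [(0.9, [194.0, 307.0], [544.2, 123.5])]
```

View pics/w1.png

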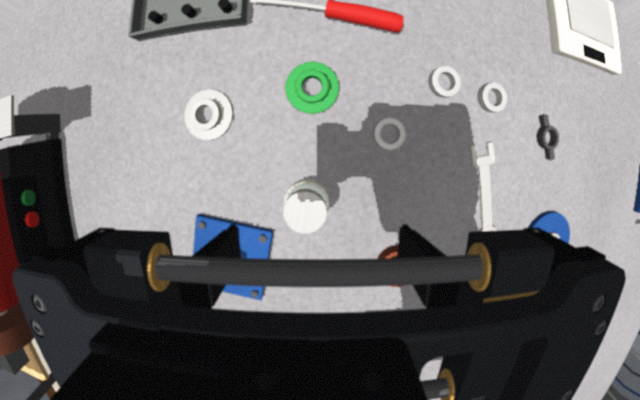

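The wrist view shows the flange at (114,209), the green look-alike at (87,313), the spacer in shadow at (133,390), the jar at (208,305), the arbor base at (255,232), and the wing nut at (135,547) with its wings up and down. I refine the positions by segmentation.

```bash
cat > m.py <<'E'
from h import *
def circ(P):
    P=np.array(P);A=np.c_[2*P,np.ones(len(P))];s=np.linalg.lstsq(A,(P**2).sum(1),rcond=None)[0]
    return s[:2].round(1),round(float(np.sqrt(s[2]+s[0]**2+s[1]**2)),1)
def blob(mask,rc):
    n,l,st,c=cv2.connectedComponentsWithStats(mask.astype(np.uint8))
    k=1+np.argmin([np.hypot(c[i][1]-rc[0],c[i][0]-rc[1])+1e3*(st[i][4]<60) for i in range(1,n)])
    return max(cv2.findContours((l==k).astype(np.uint8),cv2.RETR_EXTERNAL,cv2.CHAIN_APPROX_NONE)[0],key=len)
E
python3 - <<'E'
from m import *
W=eyes.read_camera("wrist");T=eyes.read_camera("top");S=eyes.read_camera("scene")
g=W["pixels"].max(2)
for n,m,rc,z in(("flange",g>185,(114,209),3),("spc2",g>185,(80,446),14),("spc3",g>185,(97,492),14)):
    c=blob(m,rc).reshape(-1,2);print(n,circ([wat(W,(b,a),z)[:2] for a,b in c]),len(c))
print("grays at", W["pixels"][133,390],W["pixels"][120,378],W["pixels"][133,405],W["pixels"][112,190],W["pixels"][80,200])
for n,p,rc in(("T",T,(250,218)),("S",S,(200,434))):
    h=cv2.cvtColor(p["pixels"],cv2.COLOR_RGB2HSV);m=(h[...,0]>100)&(h[...,0]<125)&(h[...,1]>130)
    c=blob(m,rc).reshape(-1,2);q=np.array([at(p,(b,a),9)[:2] for a,b in c],np.float32)
    print("arbor",n,cv2.minAreaRect(q))
for nm,z in(("drum",12),("spacer",9),("jar",35),("wing_nut",9),("flange",5)):
  for n,p,f in(("T",T,at),("W",W,wat),("S",S,at)):
    print(nm,n,[(round(b["score"],2),int(b["mask"].sum()),f(p,b["centre"],z)[:2].tolist()) for b in eyes.cut_out(nm,p)[:3]])
print("tip", [np.round(proj(T,(455,226,z)),1) for z in(12,90)],[np.round(proj(S,(455,226,z)),1) for z in(20,90)])
E
```

```text
flange (array([496.8, 246.1]), 13.3) 81
spc2 (array([427.6,  -2. ]), 475.7) 3537
spc3 (array([427.6,  -2. ]), 475.7) 3537
grays at [98 95 97] [141 140 138] [106 106 106] [248 247 245] [203 198 201]
arbor T ((472.50054931640625, -260.96923828125), (99.00177764892578, 95.35081481933594), 89.59930419921875)
arbor S ((460.58477783203125, 228.6988067626953), (104.29447937011719, 114.66036224365234), 78.39103698730469)
drum T [(0.6, 403, [456.5, 2.3])]
drum W [(0.57, 245, [474.2, 15.3])]
drum S [(0.93, 392, [454.9, 1.5])]
spacer T [(0.74, 103, [707.2, -56.9]), (0.54, 202, [683.1, -120.5])]
spacer W [(0.86, 636, [698.8, -56.0]), (0.85, 574, [630.0, 15.1]), (0.74, 618, [681.3, -119.2])]
spacer S [(0.86, 311, [626.1, 34.7]), (0.83, 306, [678.7, -125.9]), (0.78, 329, [699.1, -46.2])]
jar T []
jar W [(0.96, 1929, [539.6, 123.6])]
jar S [(0.72, 820, [539.4, 120.6])]
wing_nut T [(0.52, 177, [630.8, -215.7]), (0.2, 388, [456.2, 11.3])]
wing_nut W [(0.91, 617, [634.5, -218.0])]
wing_nut S [(0.63, 253, [642.4, -225.9])]
flange T []
flange W [(0.65, 1976, [668.3, 113.5]), (0.55, 1733, [651.2, 245.0])]
flange S [(0.94, 745, [648.5, 253.2]), (0.91, 648, [675.1, 110.4])]
tip [array([251.4, 218.6]), array([249.9, 210. ])] [array([194.3, 433.5]), array([167.1, 438.6])]
```

Run:
```python
from m import *
W=eyes.read_camera("wrist");T=eyes.read_camera("top");S=eyes.read_camera("scene")
def fit(n,p,f,rc,h,thr,z,sq=0):
    r,c=rc;w=p["pixels"][r-h:r+h,c-h:c+h].astype(float)
    if thr=="blue": m=(w[...,2]-w[...,0])>40
    elif thr=="red": m=(w[...,0]-w[...,2])>25
    else: m=(w.max(2)>thr)
    k=blob(m,(h,h)).reshape(-1,2);q=np.array([f(p,(b+r-h,a+c-h),z)[:2] for a,b in k],np.float32)
    print(n,len(k),circ(q) if not sq else [np.round(v,1) for v in cv2.minAreaRect(q)])
fit("arbT",T,at,(251,218),34,"blue",11,1)
fit("arbS",S,at,(200,434),34,"blue",9,1)
for t in(212,222): fit("flW",W,wat,(114,209),32,t,3); fit("flT",T,at,(172,214),18,t,4)
fit("flS",S,at,(258,435),22,215,3)
for t in(115,122): fit("spW",W,wat,(133,390),20,t,11)
for t in(215,225): fit("spT",T,at,(181,305),12,t,13)
fit("drT",T,at,(253,314),16,"red",14); fit("drS",S,at,(181,338),18,"red",12)
```

```text
Traceback (most recent call last):
  File "m.py", line 7, in blob
    k=1+np.argmin([np.hypot(c[i][1]-rc[0],c[i][0]-rc[1])+1e3*(st[i][4]<60) for i in range(1,n)])
        ~~~~~~~~~^^^^^^^^^^^^^^^^^^^^^^^^^^^^^^^^^^^^^^^^^^^^^^^^^^^^^^^^^^^^^^^^^^^^^^^^^^^^^^^
ValueError: attempt to get argmin of an empty sequence
```

Run:
```python
from m import *
W=eyes.read_camera("wrist");T=eyes.read_camera("top");S=eyes.read_camera("scene")
T["pixels"]=cv2.imread("pics/top0.png")[...,::-1];S["pixels"]=cv2.imread("pics/scene0.png")[...,::-1]
def fit(n,p,f,rc,h,thr,z,sq=0):
  try:
    r,c=rc;w=p["pixels"][r-h:r+h,c-h:c+h].astype(float)
    if thr=="blue": m=(w[...,2]-w[...,0])>40
    elif thr=="red": m=(w[...,0]-w[...,2])>25
    else: m=(w.max(2)>thr)
    k=blob(m,(h,h)).reshape(-1,2);q=np.array([f(p,(b+r-h,a+c-h),z)[:2] for a,b in k],np.float32)
    print(n,len(k),circ(q) if not sq else [np.round(v,1) for v in cv2.minAreaRect(q)])
  except ValueError: print(n,"none")
fit("arbT",T,at,(251,218),34,"blue",11,1)
fit("arbS",S,at,(200,434),34,"blue",9,1)
for t in(212,222): fit("flW",W,wat,(114,209),32,t,3)
for t in(130,140,150): fit("flT",T,at,(172,214),18,t,4)
for t in(212,222): fit("flS",S,at,(258,435),22,t,3)
for t in(115,122): fit("spW",W,wat,(133,390),20,t,11)
for t in(130,140,150): fit("spT",T,at,(181,305),12,t,13)
fit("drT",T,at,(253,314),16,"red",14); fit("drS",S,at,(181,338),18,"red",12)
print(T["pixels"][172,206],T["pixels"][150,214],S["pixels"][258,422],S["pixels"][275,450])
```

```text
arbT 168 [array([457.4, 227.5]), array([104.9, 104.1]), np.float64(78.5)]
arbS 192 [array([459.1, 228.6]), array([105.2, 113.9]), np.float64(78.5)]
flW 137 (array([649.3, 250.9]), 32.4)
flW 135 (array([649.2, 250.6]), 31.9)
flT 140 (array([651.5, 247.6]), 50.5)
flT 74 (array([649.9, 249.3]), 32.3)
flT 70 (array([649.6, 248.8]), 31.0)
flS none
flS none
spW 92 (array([623.2,  21.8]), 19.6)
spW 89 (array([623.2,  21.9]), 19.2)
spT 62 (array([628.3,  21.7]), 21.2)
spT 44 (array([625.3,  22.9]), 18.7)
spT 42 (array([624.9,  22.5]), 17.8)
drT 63 (array([450.3,   1.3]), 26.2)
drS 63 (array([447.5,   1.9]), 36.2)
[169 167 157] [130 129 126] [182 174 163] [141 135 134]
```

```bash
python3 -m inch '[[[0.495,-0.79,0],0,-1],[[0.495,-0.79,0],0,-1],[[0.495,-0.795,0],0,-1],[[0,0,0.7],0,-1],[[0,0,0.7],0,-1],[[0,0,0.7],0,-1],[[0,0,0.5],0,-1],[[0,0,0],0,-1],[[0,0,0],0,-1],[[0,0,0],0,-1]]'
python3 - <<'E'
from h import *
p=eyes.read_camera("wrist");save(p,"w2.png");s=env.state();print(s["eef_pos"],s["tcp_rot"])
for X in((649.5,249.8,20),(649.5,249.8,0),list(s["eef_pos"])): print(np.round(wproj(p,X)))
E
```

```text
t: 7.0
eef_pos: [649.3, 247.3, 60.3]
tcp_rot: [-3.141, -0.002, 0.0]
ft_force: [0.1, -0.1, -0.2]
opening: 0.997
grip_force: 0.0
[649.1079912  247.24914494  60.14095688] [-3.14109182e+00 -2.15495006e-03  2.28881467e-04]
[222. 316.]
[215. 316.]
[243. 320.]
```

View pics/w2.png

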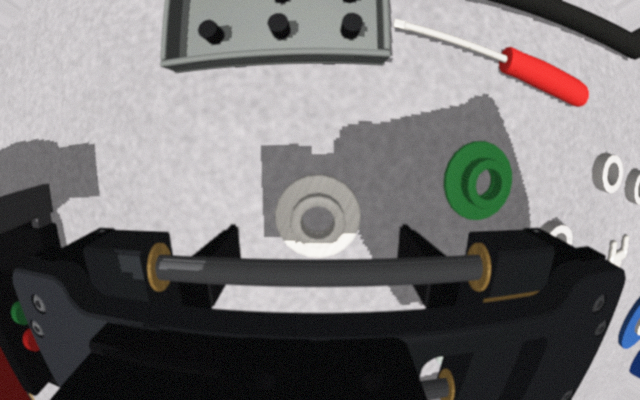

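The wrist view shows the flange centred between the fingers, its bore at about (221,318) where (222,316) was predicted. Descend and grip.

```bash
python3 -m inch '[[[0,-0.02,0.4],0,-1],[[0,0,0.3],0,-1],[[0,0,0.15],0,-1],[[0,0,0],0,-1],[[0,0,0],0,1],[[0,0,0],0,1],[[0,0,0],0,1],[[0,0,0],0,1],[[0,0,0],0,1],[[0,0,0],0,1]]'; python3 -m inch '[[[0,0,0],0,1],[[0,0,0],0,1],[[0,0,-0.2],0,1],[[0,0,-0.5],0,1],[[0,0,-0.7],0,1],[[0,0,-0.7],0,1],[[0,0,-0.4],0,1],[[0,0,0],0,1],[[0,0,0],0,1],[[0,0,0],0,1]]'
```

```text
t: 8.3
eef_pos: [648.5, 248.3, 7.6]
tcp_rot: [3.142, -0.0, 0.0]
ft_force: [0.1, 0.4, -0.6]
opening: 0.424
grip_force: 0.4
t: 9.55
eef_pos: [648.0, 248.1, 156.1]
tcp_rot: [3.141, 0.002, 0.0]
ft_force: [0.2, -0.1, -2.0]
opening: 0.416
grip_force: 30.0
```

```bash
python3 -m inch '[[[-0.4,0.04,0],0,1],[[-0.7,0.08,0],0,1],[[-0.8,0.08,0],0,1],[[-0.8,0.08,0],0,1],[[-0.48,0.06,0],0,1],[[0,0,0],0,1],[[0,0,0],0,1],[[0,0,0.2],0,1],[[0,0,0],0,1],[[0,0,0],0,1]]'
python3 - <<'E'
from h import *
p=eyes.read_camera("wrist");save(p,"w3.png");q=eyes.read_camera("scene");save(q,"s3.png");s=env.state();e=np.array(s["eef_pos"]);print(e,s["tcp_rot"])
for X in(e+[0,0,12],e+[0,0,-8],(458,228,90),(458,228,20)): print(np.round(wproj(p,X)),np.round(proj(q,X)))
cv2.imwrite("pics/c3.png",np.hstack([cv2.resize(cv2.cvtColor(a,cv2.COLOR_RGB2BGR),(400,400),interpolation=cv2.INTER_CUBIC) for a in(p["pixels"][150:310,240:400],q["pixels"][90:250,355:515])]))
E
```

```text
t: 10.8
eef_pos: [457.9, 227.8, 145.2]
tcp_rot: [3.141, 0.001, 0.0]
ft_force: [0.5, 0.6, -2.6]
opening: 0.415
grip_force: 30.0
[457.91310029 227.86339888 145.5733549 ] [ 3.14152911e+00 -6.46140669e-05  9.55048019e-05]
[251. 320.] [139. 445.]
[238. 319.] [148. 443.]
[217. 319.] [168. 439.]
[197. 319.] [195. 434.]
```

View pics/c3.png

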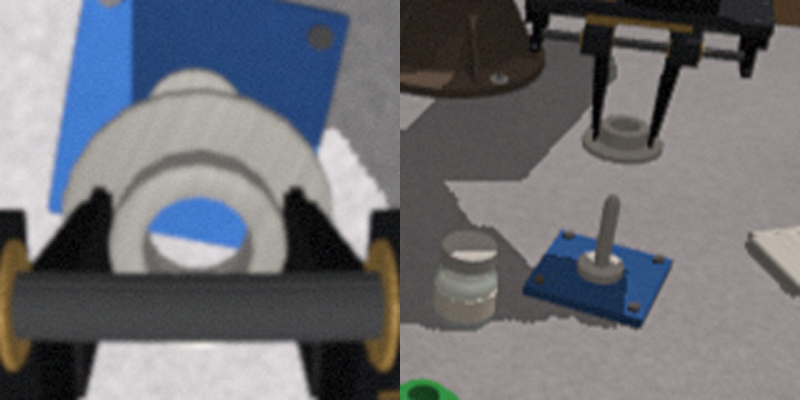

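The crop shows the bore centred at about (250,319), as predicted for the tool. The seat's edge and the post tip (scene 168,440) match an arbor at (458,228). Descend.

```bash
python3 -m inch '[[[0,0,0.3],0,1],[[0,0,0.3],0,1],[[0,0,0.2],0,1],[[0,0,0.1],0,1],[[0,0,0.25],0,1],[[0,0,0.25],0,1],[[0,0,0.25],0,1],[[0,0,0.15],0,1],[[0,0,0],0,1],[[0,0,0],0,1]]'
```

```text
t: 12.15
eef_pos: [457.9, 227.9, 37.8]
tcp_rot: [-3.142, -0.0, 0.0]
ft_force: [-0.3, -0.2, -2.1]
opening: 0.412
grip_force: 30.0
```

```bash
python3 -m inch '[[[0,0,0.08],0,1],[[0,0,0.05],0,1],[[0,0,0.03],0,1],[[0,0,0],0,1],[[0,0,0],0,-1],[[0,0,0],0,-1],[[0,0,0],0,-1],[[0,0,0],0,-1],[[0,0,0],0,-1],[[0,0,0],0,-1]]'; python3 -m inch '[[[0,0,0],0,-1],[[0,0,-0.3],0,-1],[[0,0,-0.7],0,-1],[[0,0,-0.8],0,-1],[[0,0,-0.5],0,-1],[[0,0,0],0,-1],[[0,0,0],0,-1],[[0,0,0],0,-1],[[0,0,0],0,-1],[[0,0,0],0,-1]]'
python3 - <<'E'
from h import *
q=eyes.read_camera("scene");p=eyes.read_camera("wrist")
print([np.round(proj(q,(458,228,z))) for z in(20,40,90)],[np.round(wproj(p,(458,228,z))) for z in(20,40,90)])
cv2.imwrite("pics/c4.png",np.hstack([cv2.resize(cv2.cvtColor(a,cv2.COLOR_RGB2BGR),(400,400),interpolation=cv2.INTER_CUBIC) for a in(p["pixels"][150:310,240:400],q["pixels"][110:270,355:515])]))
E
```

```text
t: 13.4
eef_pos: [457.7, 227.8, 28.0]
tcp_rot: [3.142, -0.0, 0.0]
ft_force: [-0.7, 0.3, -0.2]
opening: 0.974
grip_force: 0.0
t: 14.65
eef_pos: [457.6, 227.8, 165.5]
tcp_rot: [3.141, 0.001, 0.0]
ft_force: [0.7, 0.0, 0.7]
opening: 0.999
grip_force: 0.0
[array([195., 434.]), array([188., 436.]), array([168., 439.])] [array([192., 319.]), array([197., 319.]), array([210., 319.])]
```

View pics/c4.png

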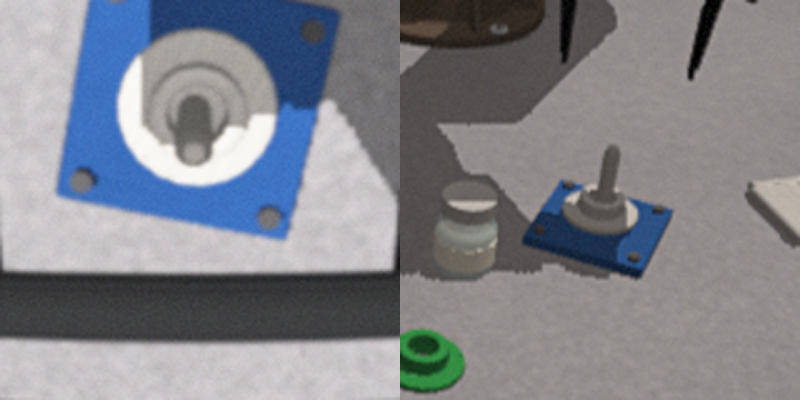

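The crop shows the flange flat on the seat, with the post centred in its bore and the tip at about (211,317). Next the drum.

```bash
python3 -m inch '[[[-0.03,0.45,0],0,-1],[[-0.03,0.8,0],0,-1],[[-0.03,0.8,0],0,-1],[[-0.02,0.8,0],0,-1],[[0,0.6,0],0,-1],[[0,0.32,0],0,-1],[[0,0,0.5],0,-1],[[0,0,0.5],0,-1],[[0,0,0.3],0,-1],[[0,0,0],0,-1]]'
python3 - <<'E'
from m import *
p=eyes.read_camera("wrist");s=env.state();print(s["eef_pos"])
w=p["pixels"].astype(float);m=(w[...,0]-w[...,2])>25
r,c=wproj(p,(450.5,1.5,20));print(r,c)
m[:int(r)-60]=0;m[int(r)+60:]=0;m[:,:int(c)-70]=0;m[:,int(c)+70:]=0
k=blob(m,(r,c)).reshape(-1,2);print(k.min(0),k.max(0),circ([wat(p,(b,a),20)[:2] for a,b in k]))
k=k[k[:,1]<k[:,1].min()+0.6*(k[:,0].max()-k[:,0].min())/2*1.0];print(circ([wat(p,(b,a),22)[:2] for a,b in k]))
cv2.imwrite("pics/c5.png",cv2.cvtColor(p["pixels"][130:330,200:440],cv2.COLOR_RGB2BGR).repeat(2,0).repeat(2,1))
E
```

```text
t: 16.0
eef_pos: [450.7, 1.7, 87.2]
tcp_rot: [-3.141, 0.002, 0.0]
ft_force: [-0.2, 0.9, 0.0]
opening: 0.999
grip_force: 0.0
[451.12670497   1.6530625   87.96374955]
212.76115363080712 319.70237477115637
[284 178] [351 246] (array([449.6,   3. ]), 27.2)
(array([454.,   3.]), 24.2)
```

View pics/c5.png

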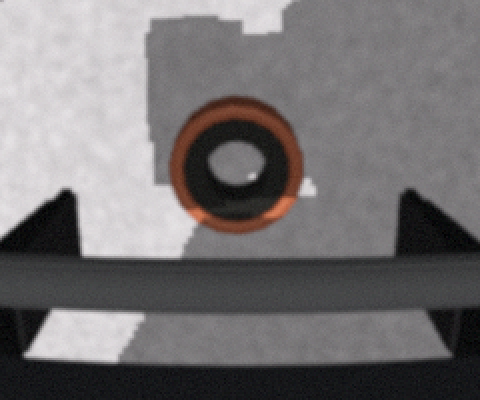

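The drum lies whole between the fingers, centred at about (212,318) in the full picture, which puts it at (450,3) with fitted radius 27. Descend and grip.

```bash
python3 -m inch '[[[-0.02,-0.02,0.5],0,-1],[[0,0,0.4],0,-1],[[0,0,0.3],0,-1],[[0,0,0.15],0,-1],[[0,0,0],0,-1],[[0,0,0],0,1],[[0,0,0],0,1],[[0,0,0],0,1],[[0,0,0],0,1],[[0,0,0],0,1]]'; python3 -m inch '[[[0,0,0],0,1],[[0,0,-0.2],0,1],[[0,0,-0.5],0,1],[[0,0,-0.7],0,1],[[0,0,-0.7],0,1],[[0,0,-0.4],0,1],[[0,0,0],0,1],[[0,0,0],0,1],[[0,0,0],0,1],[[0,0,0],0,1]]'
```

```text
t: 17.3
eef_pos: [450.0, 2.8, 7.1]
tcp_rot: [3.141, -0.0, 0.0]
ft_force: [0.4, 0.5, 2.5]
opening: 0.561
grip_force: 30.0
t: 18.55
eef_pos: [449.7, 2.9, 156.3]
tcp_rot: [-3.141, 0.002, 0.0]
ft_force: [1.1, -0.5, -0.9]
opening: 0.562
grip_force: 30.0
```

```bash
python3 -m inch '[[[0.02,-0.4,0],0,1],[[0.02,-0.7,0],0,1],[[0.03,-0.8,0],0,1],[[0.03,-0.8,0],0,1],[[0.03,-0.7,0],0,1],[[0,-0.35,0],0,1],[[0,0,0],0,1],[[0,0,0.2],0,1],[[0,0,0],0,1],[[0,0,0],0,1]]'
python3 - <<'E'
from h import *
p=eyes.read_camera("wrist");q=eyes.read_camera("scene");s=env.state();e=np.array(s["eef_pos"]);print(e,s["tcp_rot"])
for X in(e+[0,0,17],e+[0,0,-7],(458,229,90),(458,229,40)): print(np.round(wproj(p,X)),np.round(proj(q,X)))
cv2.imwrite("pics/c6.png",np.hstack([cv2.resize(cv2.cvtColor(a,cv2.COLOR_RGB2BGR),(400,400),interpolation=cv2.INTER_CUBIC) for a in(p["pixels"][150:310,240:400],q["pixels"][90:250,355:515])]))
E
```

```text
t: 19.8
eef_pos: [457.8, 227.2, 144.8]
tcp_rot: [3.141, 0.0, -0.001]
ft_force: [0.1, 0.1, -0.5]
opening: 0.557
grip_force: 30.0
[457.91545045 227.47515516 145.13537281] [ 3.14157102e+00 -2.25950861e-04 -4.58950896e-04]
[254. 319.] [137. 445.]
[239. 319.] [148. 443.]
[217. 317.] [168. 440.]
[202. 317.] [188. 436.]
```

View pics/c6.png

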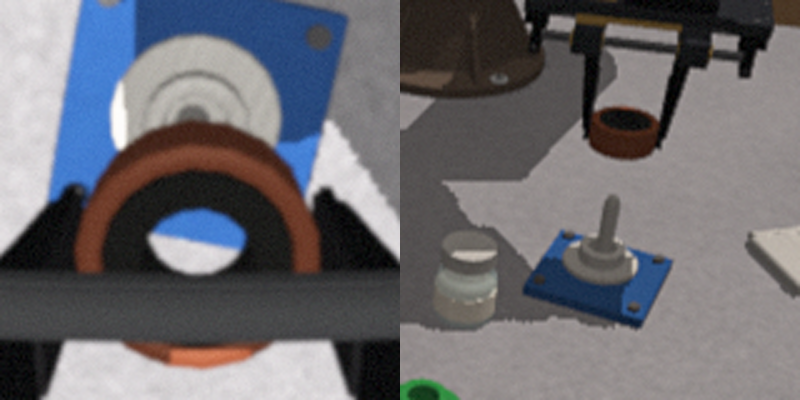

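Drum and arbor line up: the drum bore is at column 319 and the post at about 317. Shift 1.5 mm left and lower.

```bash
python3 -m inch '[[[-0.01,-0.025,0.3],0,1],[[0,0,0.3],0,1],[[0,0,0.15],0,1],[[0,0,0.1],0,1],[[0,0,0.25],0,1],[[0,0,0.25],0,1],[[0,0,0.2],0,1],[[0,0,0],0,1],[[0,0,0],0,1],[[0,0,0],0,1]]'
```

```text
t: 21.15
eef_pos: [457.4, 229.4, 52.4]
tcp_rot: [-3.141, -0.001, 0.0]
ft_force: [0.4, 0.5, -1.0]
opening: 0.561
grip_force: 30.0
```

```bash
python3 -m inch '[[[0,0,0.05],0,1],[[0,0,0.03],0,1],[[0,0,0.02],0,1],[[0,0,0],0,1],[[0,0,0],0,1],[[0,0,0],0,1],[[0,0,0],0,1],[[0,0,0],0,1],[[0,0,0],0,1],[[0,0,0],0,1]]'
```

```text
t: 22.4
eef_pos: [457.2, 229.4, 47.0]
tcp_rot: [-3.141, -0.001, 0.0]
ft_force: [-3.6, -1.7, 15.0]
opening: 0.555
grip_force: 30.0
```

```bash
python3 -m inch '[[[0,0,0],0,-1],[[0,0,0],0,-1],[[0,0,0],0,-1],[[0,0,0],0,-1],[[0,0,-0.4],0,-1],[[0,0,-0.7],0,-1],[[0,0,-0.7],0,-1],[[0,0,-0.2],0,-1],[[0,0,0],0,-1],[[0,0,0],0,-1]]'; python3 -c "
from h import *
q=eyes.read_camera('scene');cv2.imwrite('pics/c7.png',cv2.resize(cv2.cvtColor(q['pixels'][110:270,355:515],cv2.COLOR_RGB2BGR),(400,400),interpolation=cv2.INTER_CUBIC))"
python3 -m inch '[[[0.3,0.4,0],0,-1],[[0.5,0.62,0],0,-1],[[0.5,0.62,0],0,-1],[[0.5,0.62,0],0,-1],[[0.5,0.62,0],0,-1],[[0.47,0.57,0],0,-1],[[0,0,0.4],0,-1],[[0,0,0.5],0,-1],[[0,0,0.3],0,-1],[[0,0,0],0,-1]]'
python3 - <<'E'
from m import *
p=eyes.read_camera("wrist");save(p,"w8.png");s=env.state();print(s["eef_pos"])
print(wproj(p,(624,22,18)),[(b["score"],b["centre"],wat(p,b["centre"],12),circ([wat(p,(y,x),12)[:2] for x,y in blob(b["mask"],b["centre"]).reshape(-1,2)])) for b in eyes.cut_out("spacer",p)[:3]])
E
```

```text
t: 23.65
eef_pos: [456.6, 229.1, 164.7]
tcp_rot: [3.141, 0.002, 0.0]
ft_force: [-0.9, 0.7, -0.9]
opening: 1.001
grip_force: 0.0
t: 24.95
eef_pos: [622.7, 22.5, 92.4]
tcp_rot: [-3.141, 0.003, 0.0]
ft_force: [-0.0, 0.1, 0.6]
opening: 0.999
grip_force: 0.0
[623.3177215   22.53001245  93.59341201]
(np.float64(208.58883562847768), np.float64(320.0821092067175)) [(0.85, [216.6, 314.5], array([615.5,  26.7,  12. ]), (array([623.4,  23.1]), 20.2)), (0.85, [148.6, 490.8], array([ 677.5, -131.2,   12. ]), (array([ 681.3, -121.2]), 21.8)), (0.8, [123.4, 418.5], array([695. , -59.4,  12. ]), (array([693.8, -49.7]), 20.5))]
```

View pics/c7.png

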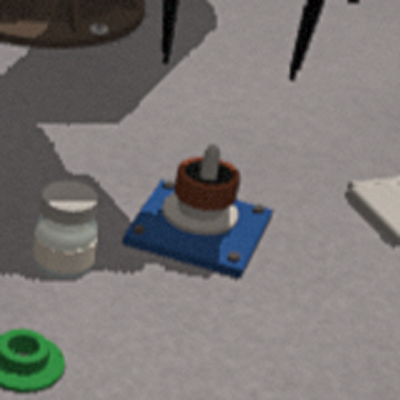

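View pics/w8.png

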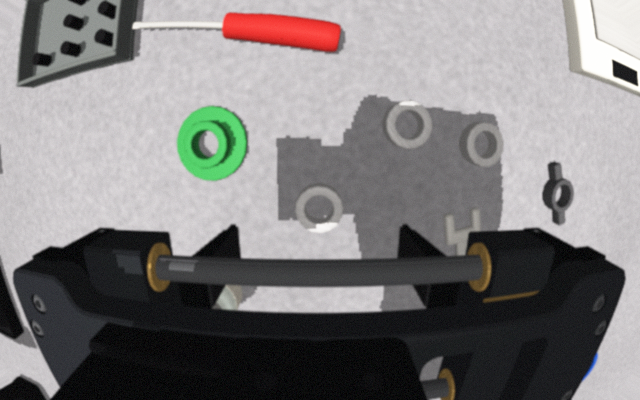

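The scene crop shows the drum flat on the flange. The wrist view shows the leftmost ring at (209,319), as predicted. Descend and grip.

```bash
python3 -m inch '[[[0,-0.01,0.5],0,-1],[[0,0,0.5],0,-1],[[0,0,0.3],0,-1],[[0,0,0.16],0,-1],[[0,0,0],0,-1],[[0,0,0],0,1],[[0,0,0],0,1],[[0,0,0],0,1],[[0,0,0],0,1],[[0,0,0],0,1]]'; python3 -m inch '[[[0,0,0],0,1],[[0,0,0],0,1],[[0,0,0],0,1],[[0,0,-0.2],0,1],[[0,0,-0.5],0,1],[[0,0,-0.7],0,1],[[0,0,-0.7],0,1],[[0,0,-0.5],0,1],[[0,0,0],0,1],[[0,0,0],0,1]]'
```

```text
t: 26.3
eef_pos: [623.4, 23.0, 6.5]
tcp_rot: [3.142, -0.0, 0.0]
ft_force: [0.7, 0.3, -0.3]
opening: 0.529
grip_force: 0.0
t: 27.55
eef_pos: [622.9, 23.0, 161.9]
tcp_rot: [3.142, 0.001, 0.0]
ft_force: [0.5, 1.5, -0.6]
opening: 0.408
grip_force: 30.0
```

```bash
python3 -m inch '[[[-0.3,-0.35,0],0,1],[[-0.48,-0.6,0],0,1],[[-0.5,-0.63,0],0,1],[[-0.5,-0.63,0],0,1],[[-0.5,-0.63,0],0,1],[[-0.48,-0.6,0],0,1],[[0,0,0.1],0,1],[[0,0,0],0,1],[[0,0,0],0,1],[[0,0,0],0,1]]'
python3 - <<'E'
from h import *
p=eyes.read_camera("wrist");q=eyes.read_camera("scene");s=env.state();e=np.array(s["eef_pos"]);print(e,s["tcp_rot"])
for X in(e+[0,0,12],e+[0,0,-6],(458,229,90),(458,229,64)): print(np.round(wproj(p,X)),np.round(proj(q,X)))
cv2.imwrite("pics/c9.png",np.hstack([cv2.resize(cv2.cvtColor(a,cv2.COLOR_RGB2BGR),(400,400),interpolation=cv2.INTER_CUBIC) for a in(p["pixels"][150:310,240:400],q["pixels"][90:250,355:515])]))
E
```

```text
t: 28.8
eef_pos: [458.2, 228.7, 156.2]
tcp_rot: [3.141, 0.0, -0.001]
ft_force: [-0.0, -0.1, 0.0]
opening: 0.408
grip_force: 30.0
[458.06739662 228.87915313 156.36717532] [ 3.14148136e+00  1.07304569e-05 -7.35110085e-04]
[251. 319.] [135. 446.]
[240. 319.] [143. 445.]
[213. 319.] [168. 440.]
[205. 319.] [178. 438.]
```

View pics/c9.png

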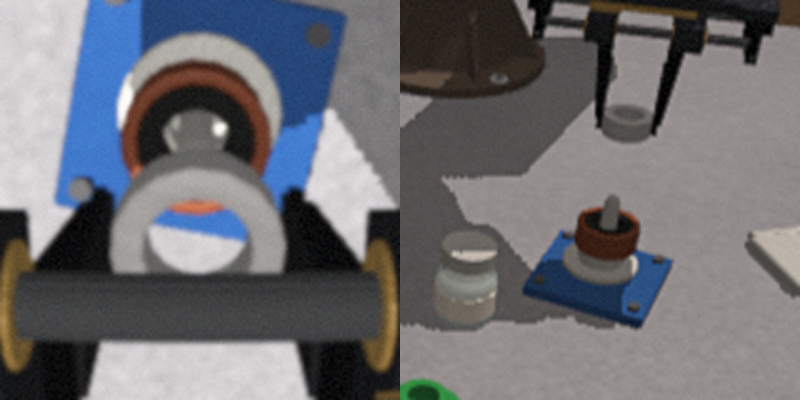

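The spacer bore is at column 319, in line with the post and drum. Lower it.

```bash
python3 -m inch '[[[-0.01,0,0.35],0,1],[[0,0,0.35],0,1],[[0,0,0.15],0,1],[[0,0,0.12],0,1],[[0,0,0.2],0,1],[[0,0,0.2],0,1],[[0,0,0],0,1],[[0,0,0],0,1],[[0,0,0],0,1],[[0,0,0],0,1]]'
```

```text
t: 30.15
eef_pos: [457.3, 229.4, 74.5]
tcp_rot: [-3.142, -0.001, 0.0]
ft_force: [0.2, 0.6, -1.2]
opening: 0.407
grip_force: 30.0
```

```bash
python3 -m inch '[[[0,0,0.04],0,1],[[0,0,0.03],0,1],[[0,0,0.01],0,1],[[0,0,0],0,1],[[0,0,0],0,1],[[0,0,0],0,1],[[0,0,0],0,1],[[0,0,0],0,1],[[0,0,0],0,1],[[0,0,0],0,1]]'
```

```text
t: 31.4
eef_pos: [457.2, 229.4, 70.3]
tcp_rot: [-3.141, -0.001, 0.0]
ft_force: [-3.8, -1.9, 14.6]
opening: 0.409
grip_force: 30.0
```

```bash
python3 -m inch '[[[0,0,0],0,-1],[[0,0,0],0,-1],[[0,0,0],0,-1],[[0,0,0],0,-1],[[0,0,-0.4],0,-1],[[0,0,-0.7],0,-1],[[0,0,-0.5],0,-1],[[0,0,0],0,-1],[[0,0,0],0,-1],[[0,0,0],0,-1]]'; python3 -m inch '[[[0.2,0.5,0],0,-1],[[0.3,0.78,0],0,-1],[[0.3,0.78,0],0,-1],[[0.3,0.78,0],0,-1],[[0.32,0.78,0],0,-1],[[0.32,0.78,0],0,-1],[[0.32,0.78,0],0,-1],[[0.32,0.78,0],0,-1],[[0.32,0.78,0],0,-1],[[0.32,0.74,0],0,-1]]'; python3 -m inch '[[[0,0,0],0,-1],[[0,0,0],0,-1],[[0,0,0],0,-1],[[0,0,0],0,-1],[[0,0,0],0,-1],[[0,0,0],0,-1],[[0,0,0],0,-1],[[0,0,0],0,-1],[[0,0,0],0,-1],[[0,0,0],0,-1]]'
python3 - <<'E'
from m import *
p=eyes.read_camera("wrist");s=env.state();print(s["eef_pos"])
for b in eyes.cut_out("wing_nut",p)[:2]:
    m=b["mask"];k=blob(m,b["centre"]).reshape(-1,2);q=np.array([wat(p,(y,x),8)[:2] for x,y in k],np.float32)
    print(b["score"],b["centre"],cv2.minAreaRect(q),wat(p,b["centre"],8))
g=p["pixels"].max(2);r,c=map(int,b["centre"]);h=45;k=blob(g[r-h:r+h,c-h:c+h]<75,(h,h)).reshape(-1,2)
q=np.array([wat(p,(y+r-h,x+c-h),8)[:2] for x,y in k],np.float32);print(cv2.minAreaRect(q))
ys,xs=np.nonzero(g[r-h:r+h,c-h:c+h]<75);Q=np.array([wat(p,(y+r-h,x+c-h),8)[:2] for y,x in zip(ys,xs)]);w,v=np.linalg.eigh(np.cov(Q.T));print(Q.mean(0),np.degrees(np.arctan2(v[1,1],v[0,1])))
cv2.imwrite("pics/c10.png",cv2.resize(cv2.cvtColor(p["pixels"][120:320,200:440],cv2.COLOR_RGB2BGR),(720,600)))
q=eyes.read_camera("scene");save(q,"s10.png")
E
```

```text
t: 32.65
eef_pos: [456.7, 229.2, 164.3]
tcp_rot: [3.141, 0.002, 0.0]
ft_force: [0.0, 1.0, -0.9]
opening: 0.998
grip_force: 0.0
t: 33.9
eef_pos: [638.6, -221.0, 164.1]
tcp_rot: [-3.141, 0.002, -0.0]
ft_force: [-0.2, 0.6, 0.1]
opening: 1.001
grip_force: 0.0
t: 35.15
eef_pos: [638.4, -219.4, 165.4]
tcp_rot: [3.141, -0.0, 0.0]
ft_force: [0.3, 0.0, -0.2]
opening: 1.003
grip_force: 0.0
[ 638.41856115 -219.42149708  165.40753031]
0.62 [199.4, 320.6] ((636.2499389648438, -228.85000610351562), (34.699989318847656, 66.30003356933594), 90.0) [ 628.8 -220.8    8. ]
((637.4131469726562, -229.20391845703125), (63.87326431274414, 32.659324645996094), 41.44660949707031)
[ 641.53100649 -228.41558442] -157.2129170561496
```

View pics/c10.png

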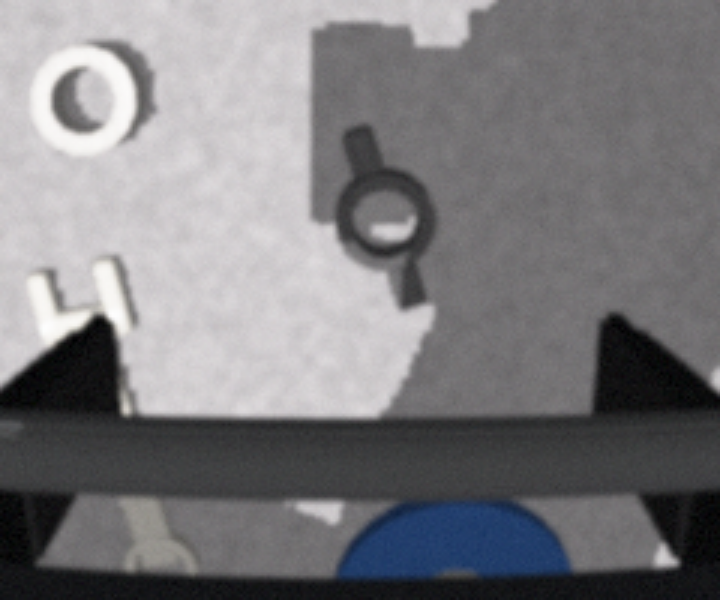

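The crop shows the wing nut's hub at about (192,329) in the full picture, with wing tips at about (163,319) and (220,338), so the wings lie near +18° to world x.

Run:
```python
from m import *
p=eyes.read_camera("wrist")
a=wat(p,(162.0,319.0),10);b=wat(p,(221,338),10);print(a,b,np.hypot(*(a-b)[:2]),(a+b)/2,np.degrees(np.arctan2(*(a-b)[1::-1])))
print("hub top",wat(p,(191.3,329),18))
g=p["pixels"].max(2).astype(int)
m=np.zeros(g.shape,bool);m[155:228,308:348]=1
m&=g<62
for t in(50,62,75):
  mm=(g<t)&(np.indices(g.shape)[0]>155)&(np.indices(g.shape)[0]<228)&(np.indices(g.shape)[1]>308)&(np.indices(g.shape)[1]<348)
  k=max(cv2.findContours(mm.astype(np.uint8),cv2.RETR_EXTERNAL,cv2.CHAIN_APPROX_NONE)[0],key=len).reshape(-1,2)
  q=np.array([wat(p,(y,x),10)[:2] for x,y in k],np.float32);r=cv2.minAreaRect(q);print(t,mm.sum(),r)
  ys,xs=np.nonzero(mm);Q=np.array([wat(p,(y,x),10)[:2] for y,x in zip(ys,xs)]);w,v=np.linalg.eigh(np.cov(Q.T));print(Q.mean(0),np.degrees(np.arctan2(v[1,1],v[0,1]))%180)
```

```text
[ 669.7 -219.1   10. ] [ 604.9 -239.9   10. ] 68.05644715969244 [ 637.3 -229.5   10. ] 17.79598892393037
hub top [ 639.7 -229.5   18. ]
50 29 ((626.0813598632812, -230.5251922607422), (4.015024662017822, 18.432727813720703), 3.6381049156188965)
[ 630.34482759 -229.47241379] 2.651722279519902
62 236 ((648.0262451171875, -224.92173767089844), (14.296246528625488, 30.869647979736328), 18.731796264648438)
[ 640.93771186 -228.86949153] 21.70690194264381
75 615 ((637.9003295898438, -229.0723876953125), (63.25761032104492, 32.439022064208984), 41.48219680786133)
[ 641.86373984 -228.3102439 ] 23.13539906432908
```

```bash
python3 -m inch '[[[-0.01,0.167,0],0,-1],[[0,0,0],-0.9,-1],[[0,0,0],-0.9,-1],[[0,0,0],-0.9,-1],[[0,0,0],-0.9,-1],[[0,0,0.5],0,-1],[[0,0,0.6],0,-1],[[0,0,0.5],0,-1],[[0,0,0.2],0,-1],[[0,0,0],0,-1]]'
python3 - <<'E'
from m import *
p=eyes.read_camera("wrist");s=env.state();print(s["eef_pos"],s["tcp_rot"]);print(wproj(p,(638,-229.5,18)),wproj(p,(638,-229.5,0)))
cv2.imwrite("pics/c11.png",cv2.resize(cv2.cvtColor(p["pixels"][120:320,200:440],cv2.COLOR_RGB2BGR),(720,600)))
E
```

```text
t: 36.6
eef_pos: [637.8, -229.8, 57.2]
tcp_rot: [-3.141, 0.001, 0.314]
ft_force: [0.2, 1.2, 0.8]
opening: 0.999
grip_force: 0.0
[ 638.18143515 -229.83671979   58.09614426] [ 3.14098982e+00 -5.19709846e-04  3.14241429e-01]
(np.float64(222.97672549341647), np.float64(319.3792610013376)) (np.float64(216.00905293433692), np.float64(319.35397482694066))
```

View pics/c11.png

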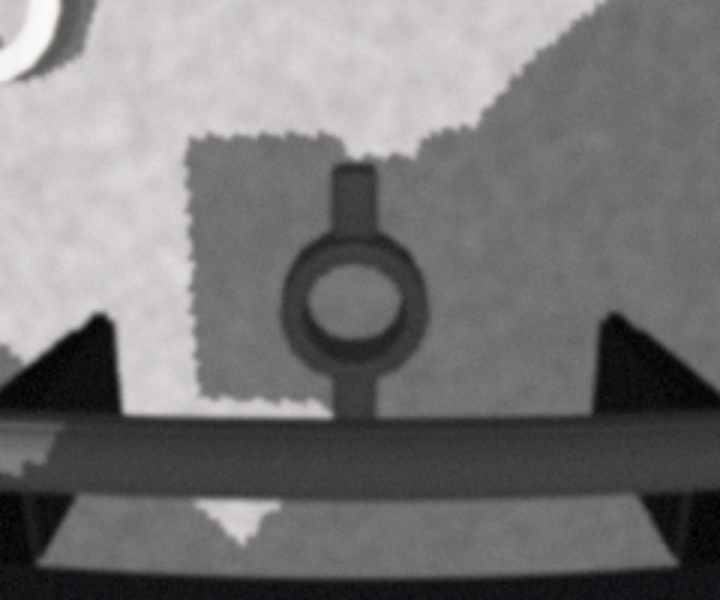

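The nut is centred between the fingers with its wings straight across them, the hub at about (223,318) as predicted. Descend and grip.

```bash
python3 -m inch '[[[0,0,0.4],0,-1],[[0,0,0.3],0,-1],[[0,0,0.16],0,-1],[[0,0,0],0,-1],[[0,0,0],0,1],[[0,0,0],0,1],[[0,0,0],0,1],[[0,0,0],0,1],[[0,0,0],0,1],[[0,0,0],0,1]]'; python3 -m inch '[[[0,0,0],0,1],[[0,0,0],0,1],[[0,0,0],0,1],[[0,0,-0.2],0,1],[[0,0,-0.5],0,1],[[0,0,-0.7],0,1],[[0,0,-0.7],0,1],[[0,0,-0.6],0,1],[[0,0,0],0,1],[[0,0,0],0,1]]'
```

```text
t: 37.9
eef_pos: [637.8, -229.5, 5.8]
tcp_rot: [3.142, 0.0, 0.314]
ft_force: [-0.2, -0.1, -0.1]
opening: 0.427
grip_force: 0.0
t: 39.15
eef_pos: [637.4, -229.2, 167.5]
tcp_rot: [-3.141, 0.001, 0.314]
ft_force: [-0.0, -0.1, -1.4]
opening: 0.361
grip_force: 30.0
```

```bash
python3 -m inch '[[[0,0,0],0.9,1],[[0,0,0],0.9,1],[[0,0,0],0.9,1],[[0,0,0],0.9,1],[[-0.2,-0.5,0],0,1],[[-0.3,-0.75,0],0,1],[[-0.3,-0.75,0],0,1],[[-0.3,-0.75,0],0,1],[[-0.3,-0.75,0],0,1],[[-0.3,-0.75,0],0,1]]'; python3 -m inch '[[[-0.3,-0.75,0],0,1],[[-0.3,-0.75,0],0,1],[[-0.3,-0.75,0],0,1],[[-0.3,-0.7,0],0,1],[[-0.3,-0.4,0],0,1],[[-0.09,0,0],0,1],[[0,0,0],0,1],[[0,0,0],0,1],[[0,0,0],0,1],[[0,0,0],0,1]]'
```

```text
t: 40.4
eef_pos: [534.5, 26.9, 166.6]
tcp_rot: [-3.141, 0.002, -0.0]
ft_force: [0.6, 0.4, -1.4]
opening: 0.36
grip_force: 30.0
t: 41.65
eef_pos: [440.6, 226.2, 167.8]
tcp_rot: [3.141, 0.0, -0.001]
ft_force: [0.5, 0.0, -1.6]
opening: 0.36
grip_force: 30.0
```

```bash
python3 -m inch '[[[0.28,-0.045,0],0,1],[[0,0,0],0,1],[[0,0,0.3],0,1],[[0,0,0.4],0,1],[[0,0,0.3],0,1],[[0,0,0.1],0,1],[[0,0,0.1],0,1],[[0,0,0.05],0,1],[[0,0,0],0,1],[[0,0,0],0,1]]'
```

```text
t: 42.9
eef_pos: [457.3, 229.3, 93.1]
tcp_rot: [-3.141, -0.001, 0.0]
ft_force: [0.8, 0.4, -0.6]
opening: 0.362
grip_force: 30.0
```

```bash
python3 -m inch '[[[0,0,0.04],0,1],[[0,0,0.03],0,1],[[0,0,0.02],0,1],[[0,0,0],0,1],[[0,0,0],0,1],[[0,0,0],0,1],[[0,0,0],0,1],[[0,0,0],0,1],[[0,0,0],0,1],[[0,0,0],0,1]]'
```

```text
t: 44.15
eef_pos: [457.2, 229.2, 87.7]
tcp_rot: [3.142, -0.0, 0.0]
ft_force: [-2.1, -0.4, 6.0]
opening: 0.358
grip_force: 30.0
```

Contact comes at the expected height (underside about 82 mm). Release, lift and look.

```bash
python3 -m inch '[[[0,0,0],0,-1],[[0,0,0],0,-1],[[0,0,0],0,-1],[[0,0,0],0,-1],[[0,0,-0.3],0,-1],[[0,0,-0.6],0,-1],[[0,0,-0.6],0,-1],[[0,0,0],0,-1],[[0,0,0],0,-1],[[0,0,0],0,-1]]'
python3 - <<'E'
from h import *
p=eyes.read_camera("wrist");q=eyes.read_camera("scene")
print([np.round(proj(q,(458,229,z))) for z in(20,82,100)])
cv2.imwrite("pics/c12.png",np.hstack([cv2.resize(cv2.cvtColor(a,cv2.COLOR_RGB2BGR),(400,400),interpolation=cv2.INTER_CUBIC) for a in(p["pixels"][150:310,240:400],q["pixels"][120:240,365:485])]))
E
```

```text
t: 45.4
eef_pos: [456.7, 229.1, 176.4]
tcp_rot: [3.141, 0.002, 0.0]
ft_force: [1.0, 0.0, 0.5]
opening: 1.0
grip_force: 0.0
[array([195., 435.]), array([171., 439.]), array([164., 441.])]
```

View pics/c12.png

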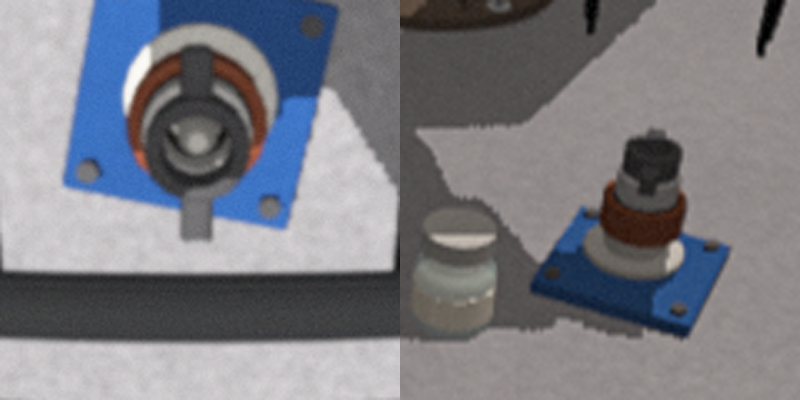

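The whole stack is flat and in order on the square-base arbor, with the post tip visible in the nut's bore, and the jar is standing. Hand in.

```bash
python3 -c "
from cell import env
print(env.job_done())"
```

```text
the job is handed in; nothing more can be done
None
```

The flange, drum, spacer and wing nut are stacked flat in that order on the long arbor, the short arbor is untouched and the jar is standing; I handed it in at about 45 s, and no verdict came back.

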